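Restock the bench-top gravity rack

ROBOT

A 7-joint arm with a two-finger parallel gripper is mounted at the origin on the work surface. World frame = base frame: x ahead of the robot, y to its left, z up, the work surface at z = 0. Lengths are in m, angles in rad, forces in N, time in s.
With the tool pointing down it reaches from about 0.4 to 0.875 m from the base axis. Payload 4.4 kg.
Tool frame: the origin (TCP) lies between the finger pads; the fingertips stand 22 mm ahead of it and the grasp point (between the pads) lies 3 mm ahead of it; z points along the fingers, y is the line along which they close (so a half turn about z gives the same grasp; the last joint's range is limited). The gripper opens to 85 mm and grips with 20 to 120 N. Pads are 22 mm wide; open, the fingers measure 114 mm over their backs; the gripper's body (76 mm by 85 mm) begins 54 mm behind the grasp point. The pads swing forward as they close: fully open they stand 13 mm farther back than shut.
Start: joints at [-1.309, 0.628, 0.038, 1.517, -0.027, 0.996, -0.02], TCP at [0.209, 0.615, 0.253] pointing down, gripper open.
Joint ranges: [-3.06, 3.06], [-0.37, 2.12], [-1.25, 1.32], [0.18, 2.47], [-1.1, 4.24], [0.23, 1.98], [-2.94, 2.94]. Speed limits (rad/s): [2.57, 2.57, 3.14, 3.14, 3.14, 3.14, 3.14].

INTERFACE

Orientations are given as a unit quaternion [w, x, y, z].
In Python, from plant import r gives the robot as it stands.
- The arm moves only by the tool servo_tool, never from a script. Its argument "steps" is a list of rows, each an object with "dr": the turn, a rotation vector about the tool's x, y, z in degrees, a list of three; "linear": the shift along the tool's x, y, z in cm, a list of three; "fingers": the finger opening in cm, from 0 to 8.54. A call has 1 to 12 rows; each row is the pose to reach, as a shift and turn from the pose commanded when the call began, along the tool's axes at that moment; what a row does not reach only later rows make up. A row lasts 1/12 s, in which the tool goes at most 41.7 mm and 7.16 degrees, less where a joint would pass 70% of its speed; a pose out of reach is approached as far as the arm can. A call with a gripper value outside its range is refused whole. The fingers move at their own pace and stop on an object; "force" is the grip in N (left out, the last holds). Time passes only in rows, so rows that repeat a pose let the fingers close. It gives the time, the measured TCP pose, the force, the opening and the grip force at its end, in the units of the state.
- r.read_state(): the state, without advancing time (a new reading comes with each control period).
- r.camera(name): name is "side" or "top" or "wrist"; returns a dict with "pixels" (480x640x3 uint8, red, green, blue), "K" (3x3 intrinsics, pixels), "k1" (the pictures are not rectified: a ray, as slopes to the right and down, at radius r is drawn at 1 + k1 r^2 times it, then the intrinsics apply), "camera_from_world" (4x4, takes a point from world to camera coordinates). Camera axes: x right, y down, z forward; pixel columns grow to the right and rows downward; lengths in m; the calibration is good to about 2 mm. A picture is of the moment at which its call begins. There is no depth.
- r.hand_in(): hands the job in; it is judged then, once.
The state is a dict: "t": time; "joints": joint angles; "qvel": joint speeds; "joint_efforts": joint torques, N m; "ee_pos": TCP position; "ee_rot": TCP orientation; "force": force on the tool from outside, world axes, zero at the start; "torque": the same for the moment, N m; "finger_gap": opening from 0.0 (shut) to 1.0 (fully open); "grasp_force": force on a finger pad.
Only numpy, scipy, OpenCV 4.12 (cv2) and the standard library are available. Lean on these libraries where they do the work, as an engineer would, in place of code of your own. Each camera call takes 0.05 s, during which the arm holds its last target. There are 200 camera calls.

TASK

Restock the gravity rack: put the blue carton in the lane with the blue tag and the orange carton in the lane with the orange tag. Set each one upright and lengthways into the open upper end of its lane, without dropping or throwing it, and let it slide down under the bars until it rests against the stop. Leave the other things on the bench where they are.

Things in the scene. Friction and masses are not known exactly. Their poses are not given: they have to be found in the camera images.
- carton_blue_center (a point): Centre (half-way up) of the blue carton: a closed stiff smooth-wrapped white box with a broad blue band, 95 long (its x) x 50 wide (its y) x 65 mm tall (its z), 0.13 to 0.25 kg, upright on the bench at the start, underside 32.5 mm below this point. Grasp it across its 50 mm width and in its upper half: the lane walls come up 18 mm on its sides.
- carton_orange_center (a point): Centre (half-way up) of the orange carton: a closed stiff smooth-wrapped white box with a broad orange band, 95 long (its x) x 50 wide (its y) x 65 mm tall (its z), 0.13 to 0.25 kg, upright on the bench at the start, underside 32.5 mm below this point. Grasp it across its 50 mm width and in its upper half: the lane walls come up 18 mm on its sides.
- rack: Fixed bench-top gravity rack: three parallel sloped lanes, 360 mm long, falling 13 degrees (0.227 rad) towards its +x; origin on the bench under its middle, z up. Each lane is 62 mm wide between walls 6 mm thick and 18 mm tall (68 mm from lane middle to lane middle). The slippery floor, on which a carton slides by itself, is 80 mm above the bench at the origin.
- rack_bar (a point): Middle of the uppermost of three cross bars (12 mm thick, 70 mm apart) whose undersides are 82 mm above the lane floor and cover the lower half. Cartons go in at the open upper 150 mm of a lane and slide under the bars, long side along the lane. Coloured tags sit on the middle bar, one over each lane; which is which varies.
- tag_blue: Blue label block, 30 x 54 x 20 mm, origin at the centre of its underside, fixed on the rack's middle cross bar over the blue lane. Its lane runs beneath it along the tag's x: +x points down the lane to the stop, the upper open end is towards -x, y is across the lane, z is vertically up. The tag is centred across its lane.
- tag_orange: Orange label block, 30 x 54 x 20 mm, origin at the centre of its underside, fixed on the rack's middle cross bar over the orange lane. Its lane runs beneath it along the tag's x: +x points down the lane to the stop, the upper open end is towards -x, y is across the lane, z is vertically up. The tag is centred across its lane.
- tag_green: Green label block, 30 x 54 x 20 mm, origin at the centre of its underside, fixed on the rack's middle cross bar over the green lane. Its lane runs beneath it along the tag's x: +x points down the lane to the stop, the upper open end is towards -x, y is across the lane, z is vertically up. The tag is centred across its lane. No carton belongs in this lane today.
- blue_entry (a point): Where the centre of a carton lies when it rests, tilted with the slope, in the open upper end of the blue lane, its middle 70 mm down from the lane's upper end: (-169.7, 0.0, -24.9) mm from the tag's origin in the tag's axes. Its axes are the tag's (level, not tilted).
- blue_home (a point): Where the centre of a carton lies when it rests against the stop of the blue lane: (66.6, 0.0, -79.5) mm from the tag's origin in the tag's axes. Axes as the tag's (level). The grey stop closes all lanes at the low end, 45 mm tall.
- orange_entry (a point): Where the centre of a carton lies when it rests, tilted with the slope, in the open upper end of the orange lane, its middle 70 mm down from the lane's upper end: (-169.7, 0.0, -24.9) mm from the tag's origin in the tag's axes. Its axes are the tag's (level, not tilted).
- orange_home (a point): Where the centre of a carton lies when it rests against the stop of the orange lane: (66.6, 0.0, -79.5) mm from the tag's origin in the tag's axes. Axes as the tag's (level). The grey stop closes all lanes at the low end, 45 mm tall.
- dishes: Stack of four clear round culture dishes, 89 mm across, 54 mm tall; origin at its underside's centre; loose, to be left alone.
- media: Clear media bottle with an orange cap, 68 mm across, 150 mm tall; origin at its underside's centre; loose, to be left alone.
- marker: White marker pen with a blue cap, 130 mm long, lying down; origin at its underside's centre; loose, to be left alone.
- plates: Stack of five lilac well plates, 127 x 85 mm, 72 mm tall; origin at its underside's centre; loose, to be left alone.
- tube_rack: Blue rack of capped tubes, 100 x 200 mm, 114 mm tall; origin at its underside's centre; loose, to be left alone.
- jar: Amber jar with a red lid, 70 mm across, 80 mm tall; origin at its underside's centre; loose, to be left alone.
Not all that is in view belongs to the job. What is shaped like the part that bears carton_blue_center but pink, purple or yellow is not meant.

How it is judged:
At the end, for the whole second after the job is handed in: Both cartons rest in the lanes of their own colour, right way up (within 20 degrees of vertical, the slope included), each within 12 mm of its place against the stop along the lane and in height and within 16 mm of the lane's middle, at rest (x of carton_blue_center in the frame of blue_home between -0.012 and 0.012 m and y of carton_blue_center in the frame of blue_home between -0.016 and 0.016 m and z of carton_blue_center in the frame of blue_home between -0.012 and 0.012 m and angle between each of carton_blue_center, carton_orange_center's own z axis and vertical below 0.35 rad and linear speed of each of carton_blue, carton_orange below 0.02 m/s and x of carton_orange_center in the frame of orange_home between -0.012 and 0.012 m and y of carton_orange_center in the frame of orange_home between -0.016 and 0.016 m and z of carton_orange_center in the frame of orange_home between -0.012 and 0.012 m); the robot touches nothing.
It fails at once if the blue carton is dropped or thrown: it moves faster than 1.0 m/s while no finger touches it (contact force between carton_blue and the fingers below 0.05 N and linear speed of carton_blue above 1 m/s).
It fails at once if the orange carton is dropped or thrown: it moves faster than 1.0 m/s while no finger touches it (contact force between carton_orange and the fingers below 0.05 N and linear speed of carton_orange above 1 m/s).
It fails at once if a bystander is displaced by more than 40 mm (distance of any of dishes, media, marker, plates, tube_rack, jar from where it was at the start of the episode above 0.04 m).
It also fails if it takes over 58 s, if anything falls off the work surface, if the arm or the gripper's body presses on something with over 40 N, if the wrist force passes 120 N, or if a joint passes its speed limit or range.

## Working session

There is one attempt and no reset: what is moved stays moved. The work goes in short steps, Python scripts to look and compute and a tool call to move; the robot and the scene stay as the last step left them, time stands still between calls to the robot, and variables do not carry over. Pictures are saved under pics/ and viewed, at most 10 in all, crops included, and the job is handed in when it is done.

Besides the shell and the picture viewer there is one more tool, called as name([rows], argument=value, ...), one row to a line, values as JSON. servo_tool: Moves the arm, as the interface text tells. Its arguments: {"type":"object","properties":{"steps":{"type":"array","items":{"type":"object","properties":{"dr":{"type":"array","items":{"type":"number"}},"linear":{"type":"array","items":{"type":"number"}},"fingers":{"type":"number"}}}},"force":{"type":"number"}},"required":["steps"]}

```bash
mkdir -p pics; ls; python3 - <<'E'
from plant import r
import cv2,pickle
d={}
for n in("top","side"):
    c=r.camera(n); d[n]=c; cv2.imwrite(f"pics/{n}0.png",c["pixels"][:,:,::-1]); print(n,c["K"],c["k1"],c["camera_from_world"])
pickle.dump(d,open("c0.pkl","wb"))
s=r.read_state(); print(s)
E
```

```text
pics
top [[483.40054198   0.         314.78760045]
 [  0.         483.40054198 235.94624139]
 [  0.           0.           1.        ]] 0.019729877541343463 [[ 2.08236283e-02 -9.99782725e-01 -9.37474438e-04  2.41095924e-02]
 [-9.96125376e-01 -2.06672983e-02 -8.54815638e-02  5.11183706e-01]
 [ 8.54436158e-02  2.71387839e-03 -9.96339311e-01  1.41397362e+00]
 [ 0.00000000e+00  0.00000000e+00  0.00000000e+00  1.00000000e+00]]
side [[504.9257138    0.         325.09241391]
 [  0.         504.9257138  238.61961203]
 [  0.           0.           1.        ]] 0.028935595669180414 [[ 0.75574851 -0.65482073 -0.00734889 -0.3494364 ]
 [-0.37336676 -0.42164026 -0.82632727  0.29847959]
 [ 0.53799764  0.62723943 -0.56314229  1.06742853]
 [ 0.          0.          0.          1.        ]]
{'t': 0.1, 'joints': array([-1.30878263,  0.62926518,  0.03843246,  1.51827686, -0.02694163,
        0.99631358, -0.02000902]), 'qvel': array([ 1.43649389e-03, -1.57205571e-03,  9.74334521e-04, -3.17879504e-03,
        9.55988576e-06, -1.25063193e-03, -3.69455644e-04]), 'joint_efforts': array([ 3.90917950e-03, -5.64519238e+01,  1.23085320e+00, -1.93969363e+01,
        1.13817374e-02,  5.49928940e-03, -2.48993751e-05]), 'ee_pos': array([0.20909111, 0.6148891 , 0.25247049]), 'ee_rot': array([-1.12540338e-04,  1.63157841e-01,  9.86599593e-01, -8.65457005e-04]), 'force': array([ 0.21924933,  0.15301659, -0.64536972]), 'torque': array([-0.04289516, -0.00735259,  0.00058436]), 'grasp_force': 0.0, 'finger_gap': 1.001836859022398}
```

View pics/top0.png

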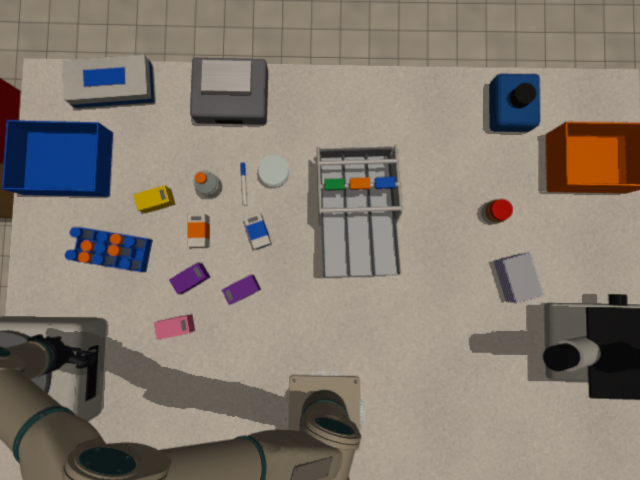

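View pics/side0.png

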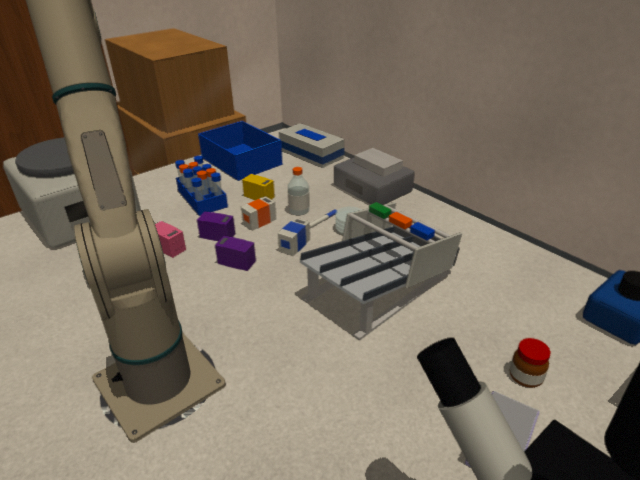

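The top view shows the blue carton at about (257,232) and the orange carton at (198,231). The tags are green (335,184), orange (360,183) and blue (385,183), and the open end of the rack faces the robot, at rows 215–275. The side view agrees with this.

```bash
cat > h.py <<'E'
import numpy as np,cv2
from scipy.spatial.transform import Rotation as R
def ray(c,uv):
    K=c["K"];d=(np.atleast_2d(uv).astype(float)-K[:2,2])/K[0,0]; s=d.copy()
    for _ in range(8): s=d/(1+c["k1"]*(s**2).sum(1,keepdims=True))
    T=c["camera_from_world"]; Rm=T[:3,:3]
    return -Rm.T@T[:3,3], np.c_[s,np.ones(len(s))]@Rm
def onz(c,uv,z):
    o,d=ray(c,uv); return o+d*((z-o[2])/d[:,2])[:,None]
def proj(c,P):
    T=c["camera_from_world"];p=np.atleast_2d(P)@T[:3,:3].T+T[:3,3];s=p[:,:2]/p[:,2:]
    s=s*(1+c["k1"]*(s**2).sum(1,keepdims=True)); return s*c["K"][0,0]+c["K"][:2,2]
def tri(cs,uvs):
    A=np.zeros((3,3));b=np.zeros(3)
    for c,u in zip(cs,uvs):
        o,d=ray(c,u);d=d[0]/np.linalg.norm(d[0]);M=np.eye(3)-np.outer(d,d);A+=M;b+=M@o
    return np.linalg.solve(A,b)
HUE={"blue":(105,125),"orange":(5,17),"green":(45,80)}
def mask(c,col,s=130,v=60):
    h=cv2.cvtColor(c["pixels"],cv2.COLOR_RGB2HSV);lo,hi=HUE[col]
    return cv2.inRange(h,(lo,s,v),(hi,255,255))
def blobs(m,amin=20):
    n,l,st,ce=cv2.connectedComponentsWithStats(m)
    return [(st[i,4],ce[i].round(1),st[i,:4],l==i) for i in range(1,n) if st[i,4]>=amin]
E
python3 - <<'E'
import pickle;from h import *
d=pickle.load(open("c0.pkl","rb"))
t,s=d["top"],d["side"]
for col in HUE:
  for n in("top","side"):
    for a,c,b,m in blobs(mask(d[n],col)): print(col,n,a,c,b)
for uv in [(198,231),(257,232)]: print(onz(t,[uv],.065))
im=t["pixels"][130:290,140:420,::-1];cv2.imwrite("pics/crop.png",cv2.resize(im,(784,448),interpolation=cv2.INTER_CUBIC))
E
```

```text
blue top 656 [103.7  76.5] [83 68 42 18]
blue top 1579 [516.8 101.1] [497  74  43  52]
blue top 6739 [ 56.9 159.2] [  2 120 110  76]
blue top 46 [242.5 168.5] [241 163   4  12]
blue top 228 [385.  182.2] [375 176  21  13]
blue top 259 [256.6 229.9] [247 221  21  19]
blue top 1607 [111.5 249.4] [ 65 228  87  44]
blue side 3416 [239.9 149.3] [194 121  88  59]
blue side 155 [310.5 134.3] [296 129  29  12]
blue side 81 [332.4 155.8] [323 149  20  14]
blue side 37 [179.  162.5] [176 160   8   8]
blue side 159 [194.6 170.2] [183 164  28  14]
blue side 67 [215.3 176.7] [211 173   9   9]
blue side 714 [203.2 199.8] [177 178  50  37]
blue side 81 [196.  181.8] [191 178  11   9]
blue side 25 [331.7 212.7] [328 210   8   6]
blue side 263 [297.3 232.5] [284 222  22  28]
blue side 269 [422.  230.7] [411 222  24  18]
blue side 41 [285.1 243.9] [282 241   7   7]
blue side 1083 [616.7 298.1] [591 271  49  53]
orange top 6484 [593.3 157.4] [546 122  94  72]
orange top 308 [  5.  198.9] [  0 165  13  52]
orange top 111 [200.3 177.5] [195 172  12  12]
orange top 230 [359.5 183.1] [350 177  20  13]
oran
[... 172 characters left out ...]
1  16  22]
orange top 115 [113.8 249.9] [107 245  14  11]
orange side 6525 [23.5 83.5] [  0   0  64 168]
orange side 13444 [169.1  93.7] [106  29 140 146]
orange side 94 [187.3 165.7] [179 162  19  11]
orange side 69 [297.1 170.4] [293 167   9   8]
orange side 518 [  6.8 198.2] [  0 168  21  49]
orange side 125 [205.5 173. ] [197 168  19  12]
orange side 350 [261.2 211.1] [248 199  22  29]
orange side 272 [400. 220.] [389 212  24  17]
orange side 36 [245.9 217.7] [243 214   7   9]
orange side 277 [533.8 367.5] [517 358  32  18]
green top 209 [334.1 184. ] [325 178  19  12]
green side 156 [380.5 208.7] [370 202  21  16]
[[0.51419537 0.37127139 0.065     ]]
[[0.51483486 0.20138003 0.065     ]]
```

View pics/crop.png

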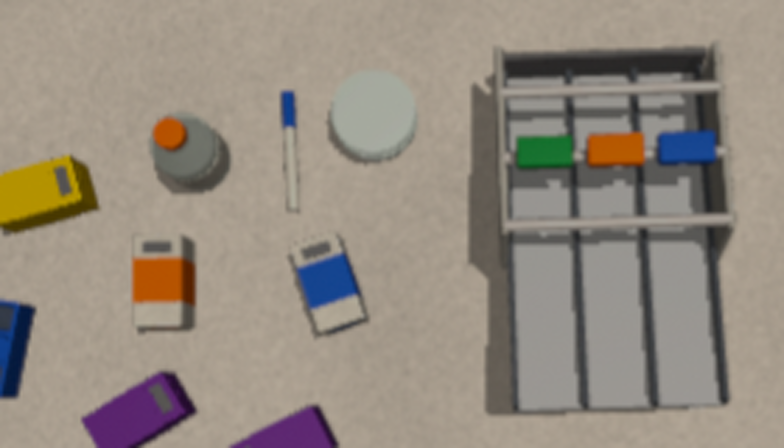

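The crop confirms it. The orange carton is nearly square to world x, the blue one is yawed about 17°, and the lanes left to right are green, orange, blue. I'll move above the orange carton for a wrist look.

servo_tool([
  {"linear": [-12,-4.4,0],"dr": [0,0,-6],"fingers": 8.5},
  {"linear": [-24,-8.8,0],"dr": [0,0,-12],"fingers": 8.5},
  {"linear": [-36.7,-13.3,0],"dr": [0,0,-18.8],"fingers": 8.5},
  {"linear": [-36.7,-13.3,0],"dr": [0,0,-18.8],"fingers": 8.5},
  {"linear": [-36.7,-13.3,0],"dr": [0,0,-18.8],"fingers": 8.5},
  {"linear": [-36.7,-13.3,0],"dr": [0,0,-18.8],"fingers": 8.5},
  {"linear": [-36.7,-13.3,0],"dr": [0,0,-18.8],"fingers": 8.5},
  {"linear": [-36.7,-13.3,0],"dr": [0,0,-18.8],"fingers": 8.5},
  {"linear": [-36.7,-13.3,0],"dr": [0,0,-18.8],"fingers": 8.5},
  {"linear": [-36.7,-13.3,0],"dr": [0,0,-18.8],"fingers": 8.5},
  {"linear": [-36.7,-13.3,0],"dr": [0,0,-18.8],"fingers": 8.5},
  {"linear": [-36.7,-13.3,0],"dr": [0,0,-18.8],"fingers": 8.5},
])

```text
t: 1.1
ee_pos: [0.5144, 0.3702, 0.2527]
ee_rot: [-0.0, 0.001, 1.0, -0.0]
force: [-0.1, -0.6, 1.0]
finger_gap: 0.992
grasp_force: 0.0
```

```bash
python3 - <<'E'
from h import *;import pickle
from plant import r
c=r.camera("wrist");cv2.imwrite("pics/w1.png",c["pixels"][:,:,::-1]);pickle.dump(c,open("w1.pkl","wb"))
s=r.read_state();print(s["t"],s["ee_pos"],R.from_quat(s["ee_rot"],scalar_first=True).as_matrix(),s["joints"])
print(c["camera_from_world"],c["K"][0])
for a,ce,b,m in blobs(mask(c,"orange"),200):print(a,ce,b,onz(c,[ce],.065))
t=pickle.load(open("c0.pkl","rb"))["top"]
print(onz(t,[(334.1,184),(359.5,183.1),(385,182.2)],.1814))
E
```

```text
1.15 [0.5129931  0.37189399 0.25282621] [[-9.99998395e-01 -5.69526619e-04 -1.69892469e-03]
 [-5.70255139e-04  9.99999746e-01  4.28358325e-04]
 [ 1.69868029e-03  4.29326458e-04 -9.99998465e-01]] [-0.63996312  0.60474496 -0.05116639  1.56435547  0.03345561  0.97441392
  0.87047431]
[[ 2.94107088e-03  9.99995660e-01 -1.70897762e-04 -3.72272554e-01]
 [ 9.59129962e-01 -2.77252531e-03  2.82952344e-01 -5.28236686e-01]
 [ 2.82950642e-01 -9.96096063e-04 -9.59133954e-01  2.33269546e-01]
 [ 0.00000000e+00  0.00000000e+00  0.00000000e+00  1.00000000e+00]] [431.4904361    0.         317.35953934]
397 [634.2 186.4] [624 164  16  42] [[0.49192411 0.60772558 0.065     ]]
4142 [330.5 220.1] [295 189  71  63] [[0.51779378 0.38041991 0.065     ]]
714 [294.7 434.9] [272 424  44  24] [[0.71060705 0.35039304 0.065     ]]
[[ 0.63676916 -0.01423174  0.1814    ]
 [ 0.64057211 -0.08180207  0.1814    ]
 [ 0.64436393 -0.14961346  0.1814    ]]
```

View pics/w1.png

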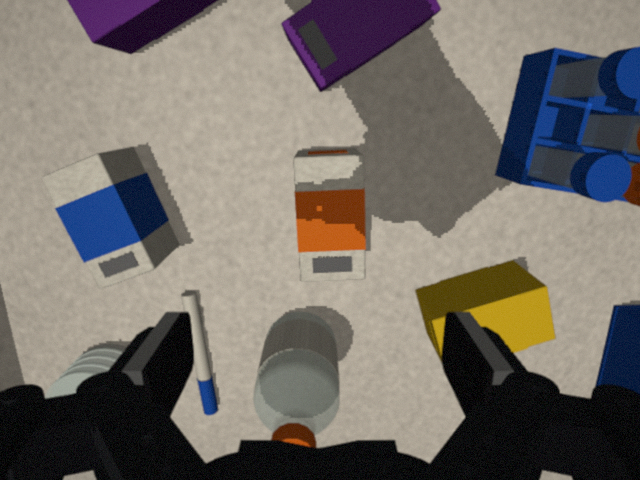

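The wrist view shows the orange carton's top face at about (295..365, 155..279). The blue carton is fully in view too, with its band near (100,220). I'll measure both from this one frame.

```bash
python3 - <<'E'
from h import *;import pickle
c=pickle.load(open("w1.pkl","rb"))
for n,P in (("orange",[(295,156),(361,156),(365,279),(301,279)]),("blue",[(45,177),(98,153),(155,267),(107,286)])):
    q=onz(c,P,.065);print(n,"corners",q[:,:2].round(4),"mean",q.mean(0).round(4))
    for vmin in (60,150):
        m=mask(c,n,130,vmin);bl=max([b for b in blobs(m,300) if b[1][0]<450 and b[1][1]<300],key=lambda b:b[0])
        cn=max(cv2.findContours(bl[3].astype(np.uint8),0,2)[0],key=len)[:,0]
        w=onz(c,cn,.065)[:,:2].astype(np.float32)*1000; rc=cv2.minAreaRect(w);print(vmin,rc)
E
```

```text
orange corners [[0.4711 0.3551]
 [0.4712 0.4017]
 [0.5643 0.4071]
 [0.5641 0.3581]] mean [0.5177 0.3805 0.065 ]
60 ((518.2998657226562, 380.3754577636719), (45.808998107910156, 50.535465240478516), 2.3301308155059814)
150 ((529.3081665039062, 380.7454833984375), (51.42816925048828, 24.698009490966797), 89.83951568603516)
blue corners [[0.4841 0.1706]
 [0.4675 0.2136]
 [0.5543 0.2462]
 [0.5701 0.2059]] mean [0.519  0.2091 0.065 ]
60 ((519.5592651367188, 207.36602783203125), (44.94611740112305, 53.092708587646484), 20.074413299560547)Traceback (most recent call last):
  File "<stdin>", line 6, in <module>
ValueError: max() iterable argument is empty
```

servo_tool([
  {"linear": [0,-4,-2]},
  {"linear": [0,-8,-4]},
  {"linear": [-0.6,-12,-6]},
  {"linear": [-0.6,-45,-8]},
  {"linear": [-0.6,-45,-8]},
  {"linear": [-0.6,-45,-8]},
  {"linear": [-0.6,-45,-8]},
  {"linear": [-0.6,-45,-8]},
  {"linear": [-0.6,-45,-8]},
  {"linear": [-0.6,-45,-8]},
  {"linear": [-0.6,-45,-8]},
  {"linear": [-0.6,-45,-8]},
])

```text
schema error: expected keys dr, linear, fingers
```

servo_tool([
  {"linear": [0,0,0]},
  {"linear": [0,0,0]},
  {"linear": [0,0,0]},
  {"linear": [0,0,0]},
])

```text
schema error: expected keys dr, linear, fingers
```

```bash
python3 - <<'E'
from h import *;import pickle
from plant import r
c=r.camera("wrist");cv2.imwrite("pics/w2.png",c["pixels"][:,:,::-1]);pickle.dump(c,open("w2.pkl","wb"))
s=r.read_state();print(s["t"],s["ee_pos"],s["ee_rot"],s["joints"])
for n in HUE:
  for a,ce,b,m in blobs(mask(c,n),200):print(n,a,ce,b,onz(c,[ce],.1814))
E
```

```text
1.2 [0.51228618 0.37276236 0.25293236] [-8.84270832e-04 -1.20634442e-03  9.99998812e-01  3.72240121e-04] [-0.64120372  0.60449208 -0.05178328  1.56453077  0.03351711  0.97436098
  0.87052911]
blue 10633 [572.4 125.4] [502  51 138 154] [[0.44424042 0.48540141 0.1814    ]]
blue 3809 [ 96.7 224.4] [ 54 186  86  77] [[0.48950366 0.26942966 0.1814    ]]
blue 1681 [618.1 348.2] [594 308  46  78] [[0.55623435 0.53002811 0.1814    ]]
blue 442 [205.5 397.6] [196 380  19  36] [[0.58383729 0.31348974 0.1814    ]]
orange 539 [632.7 188.8] [621 166  19  44] [[0.47224106 0.51959107 0.1814    ]]
orange 4121 [328.  222.2] [293 191  70  63] [[0.48860771 0.37739182 0.1814    ]]
orange 609 [291.7 435.4] [269 425  43  22] [[0.60799258 0.35856229 0.1814    ]]
```

View pics/w2.png

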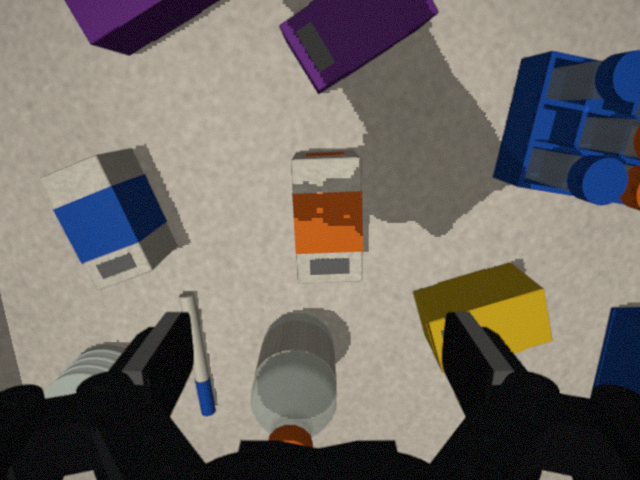

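The move was refused because every row needs all its keys, so this picture is the same scene as before (orange carton at (328,220)). I'll resend it with full rows.

servo_tool([
  {"linear": [0,-4,-2],"dr": [0,0,0],"fingers": 8.5},
  {"linear": [0,-8,-4],"dr": [0,0,0],"fingers": 8.5},
  {"linear": [-0.6,-12,-6],"dr": [0,0,0],"fingers": 8.5},
  {"linear": [-0.6,-16,-8],"dr": [0,0,0],"fingers": 8.5},
  {"linear": [-0.6,-45,-8],"dr": [0,0,0],"fingers": 8.5},
  {"linear": [-0.6,-45,-8],"dr": [0,0,0],"fingers": 8.5},
  {"linear": [-0.6,-45,-8],"dr": [0,0,0],"fingers": 8.5},
  {"linear": [-0.6,-45,-8],"dr": [0,0,0],"fingers": 8.5},
  {"linear": [-0.6,-45,-8],"dr": [0,0,0],"fingers": 8.5},
  {"linear": [-0.6,-45,-8],"dr": [0,0,0],"fingers": 8.5},
  {"linear": [-0.6,-45,-8],"dr": [0,0,0],"fingers": 8.5},
  {"linear": [-0.6,-45,-8],"dr": [0,0,0],"fingers": 8.5},
])

```text
t: 2.2
ee_pos: [0.5192, -0.085, 0.3337]
ee_rot: [0.0, 0.003, 1.0, -0.002]
force: [-0.1, -0.3, -0.3]
finger_gap: 0.993
grasp_force: 0.0
```

servo_tool([
  {"linear": [0,0,0],"dr": [0,0,0],"fingers": 8.5},
  {"linear": [0,0,0],"dr": [0,0,0],"fingers": 8.5},
  {"linear": [0,0,0],"dr": [0,0,0],"fingers": 8.5},
])

```text
t: 2.45
ee_pos: [0.5201, -0.0755, 0.3332]
ee_rot: [-0.0, -0.002, 1.0, 0.001]
force: [0.5, 0.6, -0.2]
finger_gap: 0.992
grasp_force: 0.0
```

```bash
python3 - <<'E'
from h import *;import pickle
from plant import r
c=r.camera("wrist");cv2.imwrite("pics/w3.png",c["pixels"][:,:,::-1]);pickle.dump(c,open("w3.pkl","wb"))
s=r.read_state();print(s["t"],s["ee_pos"],s["ee_rot"],s["joints"])
for n in HUE:
  for a,ce,b,m in blobs(mask(c,n),200):print(n,a,ce,b,onz(c,[ce],.1814))
E
```

```text
2.5 [ 0.52020374 -0.07559129  0.3332218 ] [-6.94103622e-05 -2.49427455e-03  9.99996641e-01  7.00934440e-04] [ 0.07272321  0.36229001  0.02662684  1.75346116 -0.01264601  1.02627265
  1.6799611 ]
blue 3551 [597.9 198.5] [551 168  89  60] [[0.49901733 0.1105996  0.1814    ]]
blue 337 [592.8 346.7] [586 332  15  30] [[0.60971253 0.12902834 0.1814    ]]
blue 3012 [221.3 382.9] [183 360  74  46] [[ 0.6385731 -0.1450648  0.1814   ]]
orange 3224 [309.1 379.9] [273 357  73  47] [[ 0.63538285 -0.08022646  0.1814    ]]
green 2485 [399.5 380.2] [364 361  73  39] [[ 0.63575866 -0.0136764   0.1814    ]]
```

View pics/w3.png

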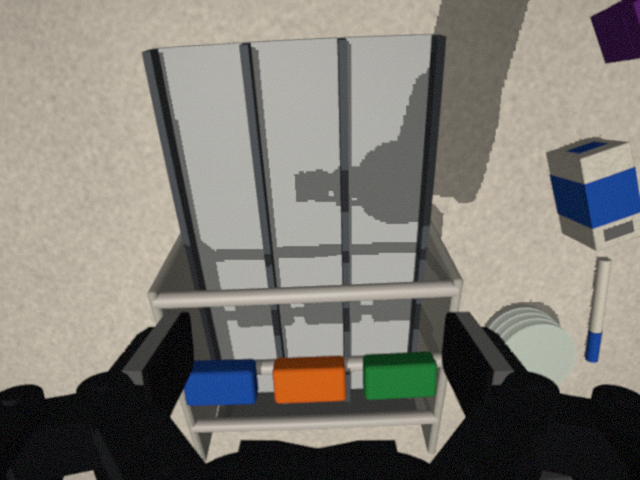

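The wrist view shows the lanes clearly. The wall tops at the upper end are at pixels (152,51), (248,44), (343,39) and (437,36). The tags are blue (221,383), orange (309,380) and green (400,380), and the upper bar is at row 293. I'll fit the walls on the sloped wall-top plane.

```bash
python3 - <<'E'
from h import *;import pickle
c=pickle.load(open("w3.pkl","rb"))
g=cv2.cvtColor(c["pixels"],cv2.COLOR_RGB2GRAY).astype(float)
th=np.deg2rad(13)
ax=np.array([.637,-.080,0]) # tag orange guess
yaw=np.deg2rad(3.)
for it in range(4):
    L=np.array([np.cos(yaw),np.sin(yaw),0]); O=ax-L*.0698; O[2]=0
    N=np.cos(th)*np.array([0,0,1])+np.sin(th)*L; P0=O+[0,0,.08]+N*.018
    res=[];Y=np.array([-L[1],L[0],0])
    for x0,y0,x1,y1 in ((248,44,263,180),(343,39,346,150)):
        pts=[]
        for v in range(60,int(y1),8):
            u=x0+(v-y0)*(x1-x0)/(y1-y0); k=np.arange(int(u)-14,int(u)+15)
            row=g[v,k]; w=np.clip((np.median(np.r_[row[:6],row[-6:]])*.6)-row,0,None); 
            if w.sum()>0: pts.append(((w*k).sum()/w.sum(),v))
        o,d=ray(c,pts); X=o+d*(((P0-o)@N)/(d@N))[:,None]
        f=np.polyfit(X[:,0],X[:,1],1); res.append((np.arctan(f[0]),X))
    yaw=np.mean([q[0] for q in res])
    m=np.mean([ (q[1]@Y).mean() for q in res]); ax=ax+Y*(m-ax@Y)
print("yaws",[np.degrees(q[0]).round(2) for q in res],"cross",[((q[1]-ax)@Y).mean().round(4) for q in res],"lane mid at x=.637:",ax)
# upper ends along L
ends=[(152,51),(248,44),(343,39),(437,36)]
o,d=ray(c,ends);X=o+d*(((P0-o)@N)/(d@N))[:,None]
print("ends rel O",((X-O)@L).round(4),((X-ax)@Y).round(4),"expect -.1713; ends",X.round(4))
E
```

```text
yaws [np.float64(2.63), np.float64(2.82)] cross [np.float64(-0.0326), np.float64(0.0326)] lane mid at x=.637: [ 0.63696703 -0.07945354  0.        ]
ends rel O [-0.1666 -0.1672 -0.1674 -0.1673] [-0.0988 -0.0318  0.0332  0.0976] expect -.1713; ends [[ 0.4055 -0.1894  0.1369]
 [ 0.4018 -0.1225  0.1371]
 [ 0.3984 -0.0576  0.1371]
 [ 0.3955  0.0068  0.1371]]
```

servo_tool([
  {"linear": [0,4,0],"dr": [0,0,-3],"fingers": 8.5},
  {"linear": [0,8,0],"dr": [0,0,-6],"fingers": 8.5},
  {"linear": [0,12,2],"dr": [0,0,-9],"fingers": 8.5},
  {"linear": [0,15.5,4],"dr": [0,0,-12],"fingers": 8.5},
  {"linear": [0,19,6],"dr": [0,0,-15],"fingers": 8.5},
  {"linear": [0,22,8],"dr": [0,0,-18],"fingers": 8.5},
  {"linear": [0,25,10],"dr": [0,0,-21],"fingers": 8.5},
  {"linear": [0.1,28.1,12],"dr": [0,0,-21],"fingers": 8.5},
  {"linear": [0.1,28.1,13],"dr": [0,0,-21],"fingers": 8.5},
  {"linear": [0.1,28.1,13],"dr": [0,0,-21],"fingers": 8.5},
  {"linear": [0.1,28.1,13],"dr": [0,0,-21],"fingers": 8.5},
  {"linear": [0.1,28.1,13],"dr": [0,0,-21],"fingers": 8.5},
])

```text
t: 3.5
ee_pos: [0.5192, 0.2019, 0.204]
ee_rot: [0.0, -0.182, 0.983, -0.0]
force: [0.5, 0.6, -0.1]
finger_gap: 0.996
grasp_force: 0.0
```

```bash
cat > look.py <<'E'
import sys;from h import *
from plant import r
c=r.camera("wrist");s=r.read_state()
n=sys.argv[1]; cv2.imwrite(f"pics/{sys.argv[2]}.png",c["pixels"][:,:,::-1])
M=R.from_quat(s["ee_rot"],scalar_first=True).as_matrix();p=s["ee_pos"]
print("t",s["t"],"tcp",p.round(4),"toolx deg",np.degrees(np.arctan2(M[1,0],M[0,0])).round(2),"z",M[:,2].round(4))
b=max([b for b in blobs(mask(c,n),300) if abs(b[1][0]-317)<150 and b[1][1]<420],key=lambda b:b[0])
w=onz(c,max(cv2.findContours(b[3].astype(np.uint8),0,2)[0],key=len)[:,0],.065)[:,:2].astype(np.float32)*1000
(x,y),sz,an=cv2.minAreaRect(w);print("px",b[1],b[2],"band centre",x,y,sz,an)
d=M.T@(np.array([x/1000,y/1000,.048])-p);print("tool-frame delta cm",(d*100).round(2))
E
python3 look.py blue w4
```

```text
t 3.55 tcp [0.5196 0.2017 0.2043] toolx deg -159.05 z [ 0.0016  0.     -1.    ]
px [321.  235.2] [281 201  82  70] band centre 520.3350830078125 205.74151611328125 (44.973060607910156, 49.92804718017578) 20.701337814331055
tool-frame delta cm [-0.19  0.36 15.63]
```

View pics/w4.png

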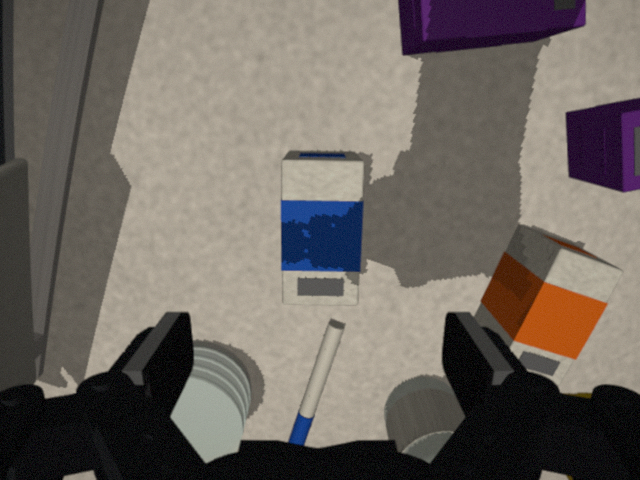

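The blue carton is centred between the fingers (band x 281–362, rows 201–270) and square to them. I'll descend and grip.

servo_tool([
  {"linear": [-0.1,0.2,3],"dr": [0,0,0],"fingers": 8.5},
  {"linear": [-0.2,0.4,6],"dr": [0,0,0],"fingers": 8.5},
  {"linear": [-0.2,0.4,9],"dr": [0,0,0],"fingers": 8.5},
  {"linear": [-0.2,0.4,12],"dr": [0,0,0],"fingers": 8.5},
  {"linear": [-0.2,0.4,14],"dr": [0,0,0],"fingers": 8.5},
  {"linear": [-0.2,0.4,15],"dr": [0,0,0],"fingers": 8.5},
  {"linear": [-0.2,0.4,15.6],"dr": [0,0,0],"fingers": 8.5},
  {"linear": [-0.2,0.4,15.6],"dr": [0,0,0],"fingers": 8.5},
  {"linear": [-0.2,0.4,15.6],"dr": [0,0,0],"fingers": 7},
  {"linear": [-0.2,0.4,15.6],"dr": [0,0,0],"fingers": 6},
  {"linear": [-0.2,0.4,15.6],"dr": [0,0,0],"fingers": 5.2},
  {"linear": [-0.2,0.4,15.6],"dr": [0,0,0],"fingers": 4},
], force=50)

```text
t: 4.55
ee_pos: [0.5203, 0.2071, 0.0487]
ee_rot: [0.001, -0.182, 0.983, 0.0]
force: [-1.3, -0.2, 6.0]
finger_gap: 0.579
grasp_force: 52.5
```

servo_tool([
  {"linear": [0,0,0],"dr": [0,0,0],"fingers": 4},
  {"linear": [0,0,0],"dr": [0,0,0],"fingers": 4},
  {"linear": [0,0,0],"dr": [0,0,0],"fingers": 4},
  {"linear": [0,0,0],"dr": [0,0,0],"fingers": 4},
])

```text
t: 4.88
ee_pos: [0.5203, 0.2071, 0.0487]
ee_rot: [0.001, -0.182, 0.983, 0.0]
force: [-0.2, -0.6, 6.9]
finger_gap: 0.584
grasp_force: 52.6
```

```bash
cat > st.py <<'E'
from h import *
from plant import r
s=r.read_state();M=R.from_quat(s["ee_rot"],scalar_first=True).as_matrix()
print(s["t"],s["ee_pos"].round(4),np.degrees(np.arctan2(M[1,0],M[0,0])).round(2),M[:,2].round(4),"gap",s["finger_gap"],s["grasp_force"],s["force"].round(1),"j",s["joints"].round(2))
E
python3 st.py
```

```text
4.8833 [0.5203 0.2071 0.0487] -158.99 [ 2.2e-03  8.0e-04 -1.0e+00] gap 0.5839087495878567 52.58676767349243 [-0.2 -0.6  6.9] j [-0.38  0.8  -0.07  1.92  0.12  0.43  1.39]
```

```bash
cat > plan.py <<'E'
import sys;from h import *
from plant import r
# args: x y z yawdeg tiltdeg -> move in tool axes
x,y,z,a,t=map(float,sys.argv[1:6])
s=r.read_state();M=R.from_quat(s["ee_rot"],scalar_first=True)
G=R.from_euler("ZY",[a,t],degrees=True)*R.from_matrix(np.diag([-1,1,-1]))
print("tcp",s["ee_pos"].round(4),"lin cm",(M.inv().apply(np.array([x,y,z])-s["ee_pos"])*100).round(2),"dr",(M.inv()*G).as_rotvec(degrees=True).round(2))
E
python3 plan.py .477 -.156 .27 2.7 13; python3 plan.py .477 -.156 .27 2.7 0
```

```text
tcp [0.5203 0.2071 0.0487] lin cm [ 17.   -32.34 -22.17] dr [-2.06 13.02 18.23]
tcp [0.5203 0.2071 0.0487] lin cm [ 17.   -32.34 -22.17] dr [ 0.02  0.14 18.31]
```

servo_tool([
  {"linear": [0,0,-0.7],"dr": [0,0,0],"fingers": 4},
  {"linear": [0,0,-2],"dr": [0,0,0],"fingers": 4},
  {"linear": [0,0,-4.5],"dr": [0,0,0],"fingers": 4},
  {"linear": [0,0,-7.5],"dr": [0,0,0],"fingers": 4},
  {"linear": [0.5,-1,-10.5],"dr": [0,0,2],"fingers": 4},
  {"linear": [1.4,-2.7,-13.5],"dr": [0,0,4],"fingers": 4},
  {"linear": [2.6,-5,-16.5],"dr": [0,0,6],"fingers": 4},
  {"linear": [4,-7.6,-19],"dr": [0,0,8],"fingers": 4},
  {"linear": [5.5,-10.5,-21],"dr": [0,0,10],"fingers": 4},
  {"linear": [7,-13.4,-22.2],"dr": [0,0,12],"fingers": 4},
  {"linear": [8.6,-16.3,-22.2],"dr": [0,0,14],"fingers": 4},
  {"linear": [10.1,-19.2,-22.2],"dr": [0,0,16],"fingers": 4},
])

```text
t: 5.88
ee_pos: [0.4935, -0.0101, 0.2708]
ee_rot: [0.001, -0.043, 0.999, 0.0]
force: [0.1, 0.4, -1.8]
finger_gap: 0.58
grasp_force: 52.1
```

```bash
python3 st.py; python3 plan.py .477 -.156 .25 2.7 13
```

```text
5.8833 [ 0.4935 -0.0101  0.2708] -175.06 [ 2.2e-03  1.0e-04 -1.0e+00] gap 0.5804579037179689 52.0727276802063 [ 0.1  0.4 -1.8] j [-0.02  0.38 -0.03  1.92  0.01  0.83  1.61]
tcp [ 0.4935 -0.0101  0.2708] lin cm [  2.9  -14.39   2.08] dr [-0.26 13.12  2.23]
```

servo_tool([
  {"linear": [0.6,-3,0],"dr": [0,1.5,0.5],"fingers": 4},
  {"linear": [1.2,-6,0.3],"dr": [0,3.5,0.9],"fingers": 4},
  {"linear": [1.8,-9,0.8],"dr": [-0.1,5.5,1.3],"fingers": 4},
  {"linear": [2.4,-11.5,1.3],"dr": [-0.2,7.5,1.7],"fingers": 4},
  {"linear": [2.8,-13.4,1.8],"dr": [-0.2,9.5,2],"fingers": 4},
  {"linear": [2.9,-14.4,2.1],"dr": [-0.3,11.5,2.2],"fingers": 4},
  {"linear": [2.9,-14.4,2.1],"dr": [-0.3,13.1,2.2],"fingers": 4},
  {"linear": [2.9,-14.4,2.1],"dr": [-0.3,13.1,2.2],"fingers": 4},
  {"linear": [2.9,-14.4,2.1],"dr": [-0.3,13.1,2.2],"fingers": 4},
  {"linear": [2.9,-14.4,2.1],"dr": [-0.3,13.1,2.2],"fingers": 4},
])

```text
t: 6.72
ee_pos: [0.4774, -0.154, 0.2485]
ee_rot: [-0.114, -0.025, 0.993, -0.002]
force: [0.4, -1.3, -0.9]
finger_gap: 0.577
grasp_force: 52.1
```

```bash
python3 st.py; python3 plan.py .4773 -.1563 .1533 2.7 13; python3 - <<'E'
from h import *
from plant import r
a=r.camera("top")["pixels"][150:300,290:430,::-1]; b=r.camera("wrist")["pixels"][:,:,::-1]
a=cv2.resize(a,(373,400)); b=cv2.resize(b,(427,320)); o=np.zeros((400,800,3),np.uint8); o[:,:373]=a;o[:320,373:]=b; cv2.imwrite("pics/m5.png",o)
E
```

```text
6.7167 [ 0.4774 -0.154   0.2485] -177.13 [-0.2259 -0.01   -0.9741] gap 0.5770467508223133 52.07560122013092 [ 0.4 -1.3 -0.9] j [0.19 0.53 0.03 1.76 0.05 1.07 1.82]
tcp [ 0.4774 -0.154   0.2485] lin cm [-2.13 -0.24  9.28] dr [ 0.04 -0.07  0.17]
```

View pics/m5.png

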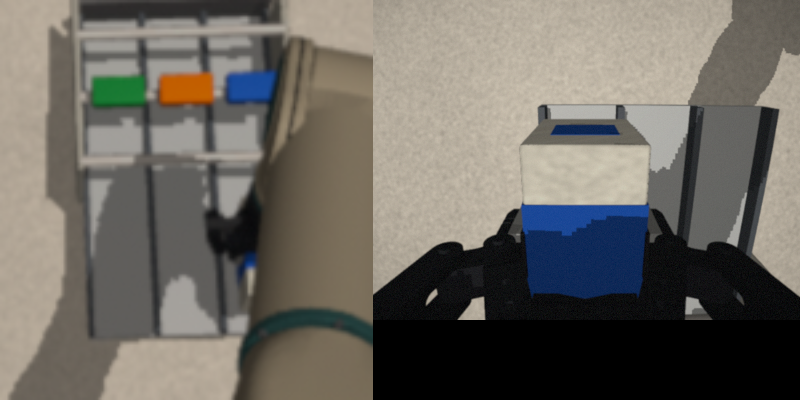

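The wrist view shows the blue lane's walls at full-picture columns 255 and 372, middle 313.5. The carton's middle is at 319, so it needs about 2.4 mm towards −y, which matches the plan. I'll descend.

servo_tool([
  {"linear": [-0.4,-0.1,1],"dr": [0,0,0],"fingers": 4},
  {"linear": [-0.8,-0.2,3],"dr": [0,0,0],"fingers": 4},
  {"linear": [-1.2,-0.2,5],"dr": [0,0,0],"fingers": 4},
  {"linear": [-1.6,-0.2,6.5],"dr": [0,0,0],"fingers": 4},
  {"linear": [-2,-0.2,7.5],"dr": [0,0,0],"fingers": 4},
  {"linear": [-2.1,-0.2,8.2],"dr": [0,0,0],"fingers": 4},
  {"linear": [-2.1,-0.2,8.7],"dr": [0,0,0],"fingers": 4},
  {"linear": [-2.1,-0.2,9],"dr": [0,0,0],"fingers": 4},
  {"linear": [-2.1,-0.2,9],"dr": [0,0,0],"fingers": 4},
  {"linear": [-2.1,-0.2,9],"dr": [0,0,0],"fingers": 4},
])

```text
t: 7.65
ee_pos: [0.4781, -0.1567, 0.1563]
ee_rot: [-0.114, -0.024, 0.993, -0.003]
force: [-0.5, 0.2, -1.2]
finger_gap: 0.578
grasp_force: 52.1
```

```bash
python3 st.py; python3 plan.py .5163 -.1545 .1423 2.7 13
```

```text
7.65 [ 0.4781 -0.1567  0.1563] -177.19 [-0.2257 -0.0105 -0.9741] gap 0.5781028155554889 52.08515524864197 [-0.5  0.2 -1.2] j [0.2  0.66 0.03 1.84 0.05 0.87 1.81]
tcp [ 0.4781 -0.1567  0.1563] lin cm [-4.05  0.03  0.5 ] dr [ 0.01 -0.06  0.1 ]
```

servo_tool([
  {"linear": [-0.7,0,0.1],"dr": [0,0,0],"fingers": 4},
  {"linear": [-1.7,0,0.1],"dr": [0,0,0],"fingers": 4},
  {"linear": [-2.7,0,0.2],"dr": [0,0,0],"fingers": 4},
  {"linear": [-3.5,0,0.2],"dr": [0,0,0],"fingers": 4},
  {"linear": [-4,0,0.3],"dr": [0,0,0],"fingers": 4},
  {"linear": [-4,0,0.3],"dr": [0,0,0],"fingers": 4},
  {"linear": [-4,0,0.4],"dr": [0,0,0],"fingers": 4},
  {"linear": [-4,0,0.4],"dr": [0,0,0],"fingers": 4},
])

```text
t: 8.32
ee_pos: [0.517, -0.1547, 0.1436]
ee_rot: [-0.113, -0.024, 0.993, -0.003]
force: [1.7, 0.7, 2.9]
finger_gap: 0.579
grasp_force: 52.6
```

```bash
python3 st.py
```

```text
8.3167 [ 0.517  -0.1547  0.1436] -177.18 [-0.2239 -0.0106 -0.9745] gap 0.578630966964555 52.56019413471222 [1.7 0.7 2.9] j [0.19 0.72 0.03 1.74 0.05 0.91 1.8 ]
```

The floor contact is felt at the expected height. I'll open slowly.

servo_tool([
  {"linear": [0,0,0],"dr": [0,0,0],"fingers": 5.0},
  {"linear": [0,0,0],"dr": [0,0,0],"fingers": 5.1},
  {"linear": [0,0,0],"dr": [0,0,0],"fingers": 5.2},
  {"linear": [0,0,0],"dr": [0,0,0],"fingers": 5.4},
  {"linear": [0,0,0],"dr": [0,0,0],"fingers": 5.7},
  {"linear": [0,0,0],"dr": [0,0,0],"fingers": 6},
  {"linear": [0,0,0],"dr": [0,0,0],"fingers": 6.3},
  {"linear": [0,0,0],"dr": [0,0,0],"fingers": 6.5},
  {"linear": [0,0,0],"dr": [0,0,0],"fingers": 6.5},
  {"linear": [0,0,0],"dr": [0,0,0],"fingers": 6.5},
], force=20)

```text
t: 9.15
ee_pos: [0.5158, -0.1547, 0.1429]
ee_rot: [-0.114, -0.024, 0.993, -0.002]
force: [-0.1, 0.4, 0.0]
finger_gap: 0.762
grasp_force: 0.0
```

```bash
python3 st.py; python3 - <<'E'
from h import *
from plant import r
for n in ("side","wrist"):
    c=r.camera(n);cv2.imwrite(f"pics/rel_{n}.png",c["pixels"][:,:,::-1])
    for a,ce,b,m in blobs(mask(c,"blue"),60): print(n,a,ce,b)
    if n=="side": print("home proj",proj(c,[[.7103,-.1454,.082],[.7103,-.1454,.1142]]), "entry proj",proj(c,[[.5163,-.1545,.127]]))
E
```

```text
9.15 [ 0.5158 -0.1547  0.1429] -177.19 [-0.2266 -0.0102 -0.9739] gap 0.7618038217827552 0.0 [-0.1  0.4  0. ] j [0.19 0.72 0.03 1.74 0.05 0.91 1.8 ]
side 2352 [250.7 152.1] [219 121  64  59]
side 155 [310.5 134.3] [296 129  29  12]
side 115 [331.7 156. ] [321 149  22  14]
side 472 [211.2 202.5] [195 188  32  27]
side 319 [424.2 231.6] [411 222  32  19]
side 1155 [616.5 298.7] [591 271  49  53]
home proj [[433.74357787 248.95562272]
 [435.17617652 238.70443565]] entry proj [[385.62004427 266.9145336 ]]
```

servo_tool([
  {"linear": [0.3,0,-1],"dr": [0,0,0],"fingers": 6.5},
  {"linear": [0.8,0,-3.3],"dr": [0,0,0],"fingers": 6.5},
  {"linear": [1.5,0,-6.5],"dr": [0,0,0],"fingers": 7},
  {"linear": [2.2,0,-9.5],"dr": [0,0,0],"fingers": 8.5},
  {"linear": [2.7,0,-11.7],"dr": [0,-2,0],"fingers": 8.5},
  {"linear": [2.7,2,-11.7],"dr": [0,-5,0],"fingers": 8.5},
  {"linear": [2.7,5,-11.7],"dr": [0,-8,0],"fingers": 8.5},
  {"linear": [2.7,9,-11.7],"dr": [0,-11,0],"fingers": 8.5},
  {"linear": [2.7,13,-11.7],"dr": [0,-13,0],"fingers": 8.5},
  {"linear": [2.7,17,-11.7],"dr": [0,-13,0],"fingers": 8.5},
  {"linear": [2.7,21,-11.7],"dr": [0,-13,0],"fingers": 8.5},
  {"linear": [2.7,25,-11.7],"dr": [0,-13,0],"fingers": 8.5},
])

```text
t: 10.25
ee_pos: [0.5033, 0.0965, 0.2644]
ee_rot: [-0.0, -0.024, 1.0, 0.0]
force: [-0.1, 0.6, 0.7]
finger_gap: 0.989
grasp_force: 0.0
```

```bash
python3 st.py; python3 plan.py .518 .380 .20 2.5 0;python3 - <<'E'
from h import *
from plant import r
c=r.camera("side"); t=r.camera("top")
a=cv2.resize(c["pixels"][170:320,290:480,::-1],(400,316)); b=cv2.resize(t["pixels"][140:280,300:420,::-1],(343,400))
o=np.zeros((400,743,3),np.uint8);o[:316,:400]=a;o[:,400:]=b;cv2.imwrite("pics/m6.png",o)
E
```

```text
10.25 [0.5033 0.0965 0.2644] -177.23 [-6.e-04  9.e-04 -1.e+00] gap 0.9893264275237817 0.0 [-0.1  0.6  0.7] j [-0.22  0.42 -0.03  1.88  0.01  0.84  1.36]
tcp [0.5033 0.0965 0.2644] lin cm [-2.85 28.24  6.46] dr [ 0.05 -0.03  0.27]
```

View pics/m6.png

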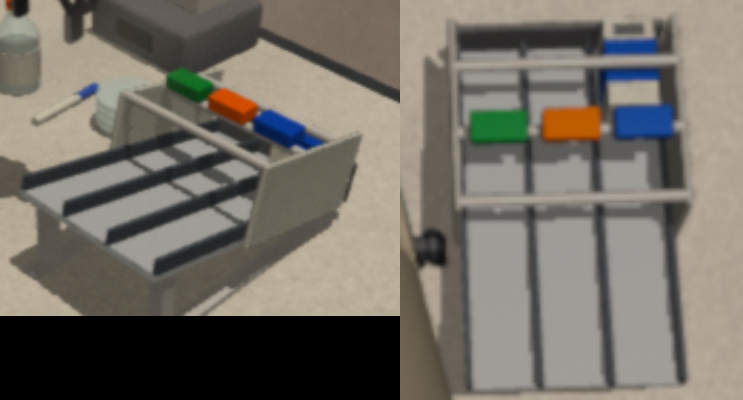

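The blue carton rests under the lowest bar against the stop in the blue lane (top-view crop at (630,65)). Next is the orange carton.

servo_tool([
  {"linear": [-0.4,4,0],"dr": [0,0,0],"fingers": 8.5},
  {"linear": [-0.8,8,0.5],"dr": [0,0,0],"fingers": 8.5},
  {"linear": [-1.2,12,1.5],"dr": [0,0,0],"fingers": 8.5},
  {"linear": [-1.6,16,2.5],"dr": [0,0,0],"fingers": 8.5},
  {"linear": [-2,20,3.5],"dr": [0,0,0],"fingers": 8.5},
  {"linear": [-2.4,23.5,4.5],"dr": [0,0,0],"fingers": 8.5},
  {"linear": [-2.8,26.5,5.5],"dr": [0,0,0],"fingers": 8.5},
  {"linear": [-2.8,28.2,6.4],"dr": [0,0,0],"fingers": 8.5},
  {"linear": [-2.8,28.2,6.4],"dr": [0,0,0],"fingers": 8.5},
  {"linear": [-2.8,28.2,6.4],"dr": [0,0,0],"fingers": 8.5},
  {"linear": [-2.8,28.2,6.4],"dr": [0,0,0],"fingers": 8.5},
])

```text
t: 11.27
ee_pos: [0.5186, 0.3756, 0.1998]
ee_rot: [-0.001, -0.023, 1.0, -0.001]
force: [-0.7, -0.8, -0.2]
finger_gap: 0.997
grasp_force: 0.0
```

```bash
python3 look.py orange w7
```

```text
t 11.3167 tcp [0.519  0.3754 0.2001] toolx deg -177.36 z [-9.e-04 -7.e-04 -1.e+00]
px [324.3 234.3] [283 199  84  72] band centre 518.3327026367188 380.31219482421875 (45.40641784667969, 50.57640838623047) 2.6608359813690186
tool-frame delta cm [ 0.02  0.51 15.21]
```

Yaw and position are confirmed. I'll descend and grip.

servo_tool([
  {"linear": [0,0.3,3],"dr": [0,0,0],"fingers": 8.5},
  {"linear": [0,0.5,6],"dr": [0,0,0],"fingers": 8.5},
  {"linear": [0,0.5,9],"dr": [0,0,0],"fingers": 8.5},
  {"linear": [0,0.5,12],"dr": [0,0,0],"fingers": 8.5},
  {"linear": [0,0.5,14],"dr": [0,0,0],"fingers": 8.5},
  {"linear": [0,0.5,15],"dr": [0,0,0],"fingers": 8.5},
  {"linear": [0,0.5,15.2],"dr": [0,0,0],"fingers": 8.5},
  {"linear": [0,0.5,15.2],"dr": [0,0,0],"fingers": 8.5},
  {"linear": [0,0.5,15.2],"dr": [0,0,0],"fingers": 7},
  {"linear": [0,0.5,15.2],"dr": [0,0,0],"fingers": 6},
  {"linear": [0,0.5,15.2],"dr": [0,0,0],"fingers": 5.2},
  {"linear": [0,0.5,15.2],"dr": [0,0,0],"fingers": 4},
], force=50)

```text
t: 12.32
ee_pos: [0.5182, 0.3835, 0.0489]
ee_rot: [0.0, -0.024, 1.0, 0.001]
force: [-0.7, -0.5, 6.5]
finger_gap: 0.581
grasp_force: 52.7
```

servo_tool([
  {"linear": [0,0,0],"dr": [0,0,0],"fingers": 4},
  {"linear": [0,0,0],"dr": [0,0,0],"fingers": 4},
  {"linear": [0,0,0],"dr": [0,0,0],"fingers": 4},
  {"linear": [0,0,0],"dr": [0,0,0],"fingers": 4},
])

```text
t: 12.65
ee_pos: [0.5182, 0.3836, 0.0489]
ee_rot: [0.0, -0.024, 1.0, 0.001]
force: [0.6, -0.5, 6.2]
finger_gap: 0.579
grasp_force: 52.9
```

```bash
python3 st.py; python3 plan.py .474 -.0885 .27 2.7 0
```

```text
12.65 [0.5182 0.3836 0.0489] -177.2 [ 1.e-04  2.e-03 -1.e+00] gap 0.5787106156397661 52.919615507125854 [ 0.6 -0.5  6.2] j [-0.66  0.88 -0.03  1.67  0.04  0.59  0.91]
tcp [0.5182 0.3836 0.0489] lin cm [  6.71 -46.89 -22.2 ] dr [0.11 0.01 0.1 ]
```

servo_tool([
  {"linear": [0,0,-0.7],"dr": [0,0,0],"fingers": 4},
  {"linear": [0,0,-2],"dr": [0,0,0],"fingers": 4},
  {"linear": [0,0,-4.5],"dr": [0,0,0],"fingers": 4},
  {"linear": [0,0,-7.5],"dr": [0,0,0],"fingers": 4},
  {"linear": [0.2,-1,-10.5],"dr": [0,0,0],"fingers": 4},
  {"linear": [0.4,-3,-13.5],"dr": [0,0,0],"fingers": 4},
  {"linear": [0.8,-6,-16.5],"dr": [0,0,0],"fingers": 4},
  {"linear": [1.3,-9.3,-19],"dr": [0,0,0],"fingers": 4},
  {"linear": [1.8,-12.6,-21],"dr": [0,0,0],"fingers": 4},
  {"linear": [2.3,-16,-22.2],"dr": [0,0,0],"fingers": 4},
  {"linear": [2.8,-19.5,-22.2],"dr": [0,0,0],"fingers": 4},
  {"linear": [3.3,-23,-22.2],"dr": [0,0,0],"fingers": 4},
])

```text
t: 13.65
ee_pos: [0.4959, 0.1503, 0.2713]
ee_rot: [0.001, -0.025, 1.0, 0.001]
force: [1.5, -0.9, -3.2]
finger_gap: 0.579
grasp_force: 52.3
```

servo_tool([
  {"linear": [0.5,-3.5,0],"dr": [0,1,0],"fingers": 4},
  {"linear": [1,-7,0],"dr": [0,2.5,0],"fingers": 4},
  {"linear": [1.5,-10.5,0.2],"dr": [0,4.5,0],"fingers": 4},
  {"linear": [2,-14,0.5],"dr": [0,6.5,0],"fingers": 4},
  {"linear": [2.5,-17.5,1],"dr": [0,8.5,0],"fingers": 4},
  {"linear": [3,-20.5,1.5],"dr": [0,10.5,0],"fingers": 4},
  {"linear": [3.3,-22.7,2],"dr": [0,12,0],"fingers": 4},
  {"linear": [3.4,-23.9,2],"dr": [0,13,0],"fingers": 4},
  {"linear": [3.4,-23.9,2],"dr": [0,13,0],"fingers": 4},
  {"linear": [3.4,-23.9,2],"dr": [0,13,0],"fingers": 4},
  {"linear": [3.4,-23.9,2],"dr": [0,13,0],"fingers": 4},
  {"linear": [3.4,-23.9,2],"dr": [0,13,0],"fingers": 4},
])

```text
t: 14.65
ee_pos: [0.474, -0.0867, 0.2496]
ee_rot: [-0.114, -0.026, 0.993, -0.002]
force: [-0.0, 0.4, -1.9]
finger_gap: 0.579
grasp_force: 52.3
```

```bash
python3 st.py; python3 plan.py .474 -.0885 .1563 2.7 13;  python3 - <<'E'
from h import *
from plant import r
c=r.camera("wrist");cv2.imwrite("pics/w8.png",c["pixels"][:,:,::-1]);g=cv2.cvtColor(c["pixels"],cv2.COLOR_RGB2GRAY).astype(int)
for v in (175,185,195): 
    k=np.where(g[v]<75)[0]; s=np.split(k,np.where(np.diff(k)>2)[0]+1); print(v,[(q[0],q[-1]) for q in s if len(q)>4])
for a,ce,b,m in blobs(mask(c,"orange"),300): print(a,ce,b)
E
```

```text
14.65 [ 0.474  -0.0867  0.2496] -177.0 [-0.2255 -0.0098 -0.9742] gap 0.5788757880804672 52.264350056648254 [-0.   0.4 -1.9] j [0.09 0.5  0.02 1.8  0.03 1.06 1.71]
tcp [ 0.474  -0.0867  0.2496] lin cm [-2.1  -0.2   9.09] dr [ 0.05 -0.04  0.29]
175 [(np.int64(140), np.int64(152)), (np.int64(474), np.int64(494))]
185 [(np.int64(142), np.int64(153)), (np.int64(473), np.int64(493))]
195 [(np.int64(143), np.int64(154)), (np.int64(271), np.int64(363)), (np.int64(472), np.int64(492))]
1535 [317.2 196.8] [266 189 104  16]
23813 [317.3 373.6] [222 307 192 141]
```

servo_tool([
  {"linear": [-0.4,-0.1,1],"dr": [0,0,0],"fingers": 4},
  {"linear": [-0.8,-0.2,3],"dr": [0,0,0],"fingers": 4},
  {"linear": [-1.2,-0.2,5],"dr": [0,0,0],"fingers": 4},
  {"linear": [-1.6,-0.2,6.5],"dr": [0,0,0],"fingers": 4},
  {"linear": [-2,-0.2,7.5],"dr": [0,0,0.2],"fingers": 4},
  {"linear": [-2.1,-0.2,8.2],"dr": [0,0,0.3],"fingers": 4},
  {"linear": [-2.1,-0.2,8.7],"dr": [0,0,0.3],"fingers": 4},
  {"linear": [-2.1,-0.2,9],"dr": [0,0,0.3],"fingers": 4},
  {"linear": [-2.1,-0.2,9.1],"dr": [0,0,0.3],"fingers": 4},
  {"linear": [-2.1,-0.2,9.1],"dr": [0,0,0.3],"fingers": 4},
])

```text
t: 15.53
ee_pos: [0.4738, -0.0908, 0.156]
ee_rot: [-0.114, -0.022, 0.993, -0.003]
force: [-0.2, -0.1, -1.8]
finger_gap: 0.578
grasp_force: 52.3
```

```bash
python3 st.py; python3 plan.py .513 -.0867 .1437 2.7 13
```

```text
15.5333 [ 0.4738 -0.0908  0.156 ] -177.5 [-0.2259 -0.0103 -0.9741] gap 0.5776348220569321 52.26867377758026 [-0.2 -0.1 -1.8] j [0.1  0.64 0.02 1.89 0.03 0.85 1.7 ]
tcp [ 0.4738 -0.0908  0.156 ] lin cm [-4.11  0.23  0.31] dr [ 0.02 -0.07 -0.19]
```

servo_tool([
  {"linear": [-0.7,0.1,0.1],"dr": [0,0,0],"fingers": 4},
  {"linear": [-1.7,0.2,0.1],"dr": [0,0,0],"fingers": 4},
  {"linear": [-2.7,0.2,0.2],"dr": [0,0,0],"fingers": 4},
  {"linear": [-3.5,0.2,0.2],"dr": [0,0,0],"fingers": 4},
  {"linear": [-4.1,0.2,0.3],"dr": [0,0,0],"fingers": 4},
  {"linear": [-4.1,0.2,0.3],"dr": [0,0,0],"fingers": 4},
  {"linear": [-4.1,0.2,0.4],"dr": [0,0,0],"fingers": 4},
  {"linear": [-4.1,0.2,0.4],"dr": [0,0,0],"fingers": 4},
])

```text
t: 16.2
ee_pos: [0.5147, -0.0869, 0.1436]
ee_rot: [-0.112, -0.022, 0.993, -0.003]
force: [3.4, 0.3, 6.0]
finger_gap: 0.578
grasp_force: 53.2
```

```bash
python3 st.py
```

```text
16.2 [ 0.5147 -0.0869  0.1436] -177.5 [-0.2224 -0.0103 -0.9749] gap 0.5784177674407122 53.19640517234802 [3.4 0.3 6. ] j [0.08 0.7  0.02 1.79 0.03 0.88 1.69]
```

The carton is resting on the floor. I'll release, retract and check.

servo_tool([
  {"linear": [0,0,0],"dr": [0,0,0],"fingers": 5.0},
  {"linear": [0,0,0],"dr": [0,0,0],"fingers": 5.1},
  {"linear": [0,0,0],"dr": [0,0,0],"fingers": 5.2},
  {"linear": [0,0,0],"dr": [0,0,0],"fingers": 5.4},
  {"linear": [0,0,0],"dr": [0,0,0],"fingers": 5.7},
  {"linear": [0,0,0],"dr": [0,0,0],"fingers": 6},
  {"linear": [0,0,0],"dr": [0,0,0],"fingers": 6.3},
  {"linear": [0,0,0],"dr": [0,0,0],"fingers": 6.5},
  {"linear": [0,0,0],"dr": [0,0,0],"fingers": 6.5},
  {"linear": [0,0,0],"dr": [0,0,0],"fingers": 6.5},
], force=20)

```text
t: 17.03
ee_pos: [0.5125, -0.087, 0.1425]
ee_rot: [-0.114, -0.022, 0.993, -0.003]
force: [-0.1, -0.3, 0.0]
finger_gap: 0.756
grasp_force: 0.0
```

servo_tool([
  {"linear": [0.3,0,-1],"dr": [0,0,0],"fingers": 6.5},
  {"linear": [0.8,0,-3.3],"dr": [0,0,0],"fingers": 6.5},
  {"linear": [1.5,0,-6.5],"dr": [0,0,0],"fingers": 7},
  {"linear": [2.2,0,-9.5],"dr": [0,0,0],"fingers": 8.5},
  {"linear": [2.7,0,-11.7],"dr": [0,-2,0],"fingers": 8.5},
  {"linear": [2.7,2,-11.7],"dr": [0,-5,0],"fingers": 8.5},
  {"linear": [2.7,5,-11.7],"dr": [0,-8,0],"fingers": 8.5},
  {"linear": [2.7,9,-11.7],"dr": [0,-11,0],"fingers": 8.5},
  {"linear": [2.7,13,-11.7],"dr": [0,-13,0],"fingers": 8.5},
  {"linear": [2.7,17,-11.7],"dr": [0,-13,0],"fingers": 8.5},
  {"linear": [2.7,20,-11.7],"dr": [0,-13,0],"fingers": 8.5},
  {"linear": [2.7,20,-11.7],"dr": [0,-13,0],"fingers": 8.5},
])

```text
t: 18.03
ee_pos: [0.503, 0.1212, 0.2637]
ee_rot: [-0.0, -0.027, 1.0, 0.002]
force: [-0.6, 0.4, 1.3]
finger_gap: 0.995
grasp_force: 0.0
```

```bash
python3 st.py; python3 - <<'E'
from h import *
from plant import r
t=r.camera("top");c=r.camera("side")
cv2.imwrite("pics/m9.png",np.hstack([cv2.resize(t["pixels"][135:285,140:420,::-1],(500,268)),cv2.resize(c["pixels"][170:320,290:440,::-1],(268,268))]))
E
```

```text
18.0333 [0.503  0.1212 0.2637] -176.88 [-6.0e-04  4.8e-03 -1.0e+00] gap 0.9947190209336642 0.0 [-0.6  0.4  1.3] j [-0.27  0.43 -0.03  1.87  0.01  0.84  1.32]
```

View pics/m9.png

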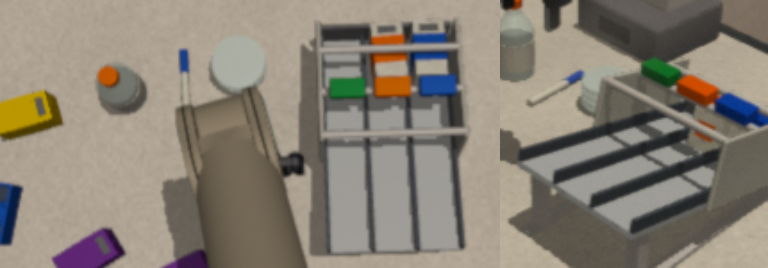

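Both cartons are against the stop in their own lanes (orange at (388,45), blue at (430,45) in the crop). The bystanders are where they were and the arm is clear.

```bash
python3 -c "
from plant import r
print(r.hand_in())"
```

```text
the job is handed in; nothing more can be done
None
```

Both cartons are in the lanes of their own colour, resting against the stop in the last pictures, and I handed the job in at about 18 s; the hand-in gave no verdict.

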